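# Hold the cash box key turned

### The job

Take the key with the round bow from the wooden key stand, put it into the lock in the top of the cash box and wiggle it gently past the sticky pins, without forcing it, until it is fully home, then turn it a quarter clockwise to the stop. The lock springs back, so finish while still gripping the key and holding it fully turned. Leave the other key, the tip dish and the steel cup where they are.

Things in the scene. Friction and masses are not known exactly. Their poses are not given: they have to be found in the camera images.
- key: the key to use: its black bow is a ROUND disc. Loose, 35 g, upright, blade down, in one of the key stand's two slots. Origin: centre of the underside of its shoulder (flat, 20 x 10 mm in y, x, from 0 to 5 mm above the origin), on the key's axis. z up along the axis, y along the blade's width and the disc's face, x along the thickness. Half a turn about z makes no difference
- key_bow (a point): middle of the key's round bow, 21 mm above the key's origin, same axes. Disc 36 mm across in y and z, 10 mm thick in x: pinch it across x, from above, fingertips no lower than 3 mm above the key's origin
- key_tip (a point): point of the key's blade, 32 mm below the key's origin, same axes. Steel shank, from the shoulder down: round neck 5.4 mm thick and 8 mm long, then flat blade 12 mm wide (y), 5 mm thick (x), 18 mm long, then a symmetric 90 degree V point 6 mm long
- spare_key: the other key, not to be used: same shank, shoulder, origin and axes, but its black bow is a RECTANGULAR plate, wide and low: 46 mm wide (y), 22 mm high, 10 mm thick (x), 4 to 26 mm above the origin. Stands in the other slot
- key_stand: fixed wooden block 50 x 140 mm (x, y), 46 mm high, origin under its centre. Two slots, 7 x 14.5 mm (x, y), go down through it at y = -35 and +35 mm; a key stands in each, shoulder on the block's top, its y along the block's y (which is where varies). Lifting 40 mm clears the slot. The block may stand left or right of the cash box
- cash_box: fixed grey steel cash box, 240 x 200 mm (x, y), 90 mm high, origin under its centre; the front with the drawer pull faces its -x. The lock is in the top, 50 mm from the centre towards the front. May stand left or right of the key stand
- keyhole (a point): centre of the keyhole's mouth, in the top face of a square steel lock plate (46 x 46 x 6 mm, on the box's top: face 96 mm above the counter). z up, x and y as the cash box's. Slot 14.5 mm along y, 7 mm along x, 2 mm bevel; the key enters with its y along this y, either way round. Fully home the shoulder lies on the plate: key's origin at this point. It turns only when within 2 mm of home
- lock_pins (a point): on the axis, 17.5 mm below the mouth, between two sticky pins: the upper, at 14 mm, reaches 3.5 mm in from the keyway's +y end, the lower, at 21 mm, from its -y end. 9 N of friction holds each; it stays where pushed. Pushed straight the V point binds (30 N or more: forcing). Stopped at 8 to 14 N, rock the key 2 to 3 mm to and fro along y a millimetre lower, push again: up to 15 times
- lock (a joint): turn of the lock in rad: 0 at rest, grows clockwise seen from above, stop at 1.5 (a quarter turn). A spring drives it back with 0.03 N m at 0 rising to 0.12 N m at the stop. The key has about 0.15 rad of play in it, so it must be turned that much further
- tip_dish: white ceramic tip dish, 60 mm across, 25 mm high, loose, on the far part of the cash box's top about 135 mm from the keyhole; origin under its centre; a bystander
- steel_cup: steel cup, 60 mm across, 60 mm high, loose, standing on the counter 110 to 125 mm beyond the key stand's centre; origin under its centre; a bystander
Not all that is in view belongs to the job. What is shaped like the key but orange or yellow is not meant.

How it is judged (in metres and radians):
On the way, in this order (a step that is already met when the one before it is completed fails the run):
1. the round key is lifted out of the stand in the fingers (z of key in the frame of key_stand above 0.082 m and contact force between the fingers and key above 1 N), for 0.1 s.
2. the round key is fully home in the lock, not yet turned (z of key in the frame of keyhole below 0.003 m and horizontal distance between key and keyhole below 0.004 m and angle between key's own z axis and vertical below 0.12 rad and value of joint lock below 0.5 rad), for 0.1 s.
At the end, for the whole second after the job is handed in: The round key is fully home (its shoulder less than 3 mm above the lock plate, less than 4 mm off-centre and less than 0.12 rad from upright), the lock is turned more than 1.35 rad of its 1.5, and the fingers still grip the key (z of key in the frame of keyhole below 0.003 m and horizontal distance between key and keyhole below 0.004 m and angle between key's own z axis and vertical below 0.12 rad and value of joint lock above 1.35 rad and contact force between the fingers and key above 1 N); the arm keeps its last pose, push and grip.
It fails at once if the key is forced into the lock (over 45 N while it is not yet home) (contact force between key and cash_box above 45 N and z of key in the frame of keyhole above 0.003 m and value of joint lock below 0.3 rad).
It fails at once if the other key is shifted more than 15 mm (distance of spare_key from where it was at the start of the episode above 0.015 m).
It fails at once if a bystander is shifted more than 30 mm or knocked over (distance of any of tip_dish, steel_cup from where it was at the start of the episode above 0.03 m or angle between any of tip_dish, steel_cup's own z axis and vertical above 0.5 rad).
It also fails if it takes over 67 s, if anything falls off the work surface, if the arm or the gripper's body presses on something with over 40 N, if the wrist force passes 120 N, or if a joint passes its speed limit or range.

### The arm

A 6-joint arm with a two-finger parallel gripper is mounted at the origin on the work surface. World frame = base frame: x ahead of the robot, y to its left, z up, the work surface at z = 0. Lengths are in m, angles in degrees, forces in N, time in s.
With the tool pointing down it reaches from about 0.4 to 0.825 m from the base axis. Payload 7 kg.
Tool frame: the origin (TCP) lies midway between the tips of the shut fingers; the grasp point (between the pads) lies 19 mm behind it; z points along the fingers, y is the line along which they close (so a half turn about z gives the same grasp; the last joint's range is limited). The gripper opens to 85 mm and grips with 20 to 120 N. Pads are 22 mm wide; open, the fingers measure 114 mm over their backs; the gripper's body (76 mm by 85 mm) begins 54 mm behind the grasp point. The pads swing forward as they close: fully open they stand 13 mm farther back than shut.
Start: joints at [83.543, 20.546, 0.682, 0, -70.136, -16.507], TCP at [0.263, 0.621, 0.231] pointing down, gripper open.
Joint ranges: [-176.03, 176.03], [-82.01, 121.73], [-58.28, 71.71], [-173.87, 95.51], [-174.79, -0.11], [-173.66, 173.66]. Speed limits (degrees/s): [136.94, 136.94, 172.46, 180, 180, 180].

### API

Orientations are given as a 3x3 rotation matrix whose columns are the frame's x, y, z axes.
In Python, from plant import * gives the robot as it stands.
- The arm moves only by the tool carry_out, never from a script. Its argument "steps" is a list of rows, each a list of 5 numbers: the finger opening in cm, from 0 to 8.54, then the shift along the tool's x, y, z in normalised numbers (1 is 80 cm), then the turn about the tool's z in parts of the range, where 1.0 means 90 degrees. A call has 1 to 10 rows; each row is the pose to reach, as a shift and turn from the pose commanded when the call began, along the tool's axes at that moment; what a row does not reach only later rows make up. A row lasts 1/10 s, in which the tool goes at most 50 mm and 8.59 degrees, less where a joint would pass 70% of its speed; a pose out of reach is approached as far as the arm can. A call with a gripper value outside its range is refused whole. The fingers move at their own pace and stop on an object; "force" is the grip in N (left out, the last holds). Time passes only in rows, so rows that repeat a pose let the fingers close. It gives the time, the measured TCP pose, the force, the opening and the grip force at its end, in the units of the state.
- get_state(): the state, without advancing time (a new reading comes with each control period).
- capture(name): name is "scene" or "top"; returns a dict with "pixels" (400x640x3 uint8, red, green, blue), "intrinsics" (3x3 intrinsics, pixels), "pose" (4x4, takes a point from camera to world coordinates). Camera axes: x right, y up, looking along -z (the intrinsics and any distortion apply to the point x, -y, -z); pixel columns grow to the right and rows downward; lengths in m; the calibration is good to about 2 mm. A picture is of the moment at which its call begins. There is no depth.
- close_job(): hands the job in; it is judged then, once.
The state is a dict: "clock": time; "qpos": joint angles; "joint_vel": joint speeds; "effort": joint torques, N m; "position": TCP position; "orientation": TCP orientation; "force": force on the tool from outside, world axes, zero at the start; "moment": the same for the moment, N m; "finger_gap": finger opening in m; "grasp_force": force on a finger pad.
Only numpy, scipy, OpenCV 4.12 (cv2) and the standard library are available. Lean on these libraries where they do the work, as an engineer would, in place of code of your own. Each camera call takes 0.05 s, during which the arm holds its last target. There are 200 camera calls.

## Working session

There is one attempt and no reset: what is moved stays moved. The work goes in short steps, Python scripts to look and compute and a tool call to move; the robot and the scene stay as the last step left them, time stands still between calls to the robot, and variables do not carry over. Pictures are saved under pics/ and viewed, at most 10 in all, crops included, and the job is handed in when it is done.

Besides the shell and the picture viewer there is one more tool, called after "Call:" as name(argument=value, ...) on one line, values as JSON. carry_out: Moves the arm, as the interface text tells. Its arguments: {"type":"object","properties":{"steps":{"type":"array"},"force":{"type":"number"}},"required":["steps"]}

```bash
mkdir -p pics; ls; python3 - <<'E'
from plant import *
import cv2,pickle
d={}
for n in("scene","top"):
    c=capture(n);d[n]=c;cv2.imwrite(f"pics/{n}0.png",c["pixels"][:,:,::-1]);print(n,c["intrinsics"],c["pose"],[k for k in c])
pickle.dump(d,open("cap0.pkl","wb"))
print(get_state())
E
```

```text
pics
scene [[385.52561122   0.         323.96919965]
 [  0.         385.52561122 201.1847159 ]
 [  0.           0.           1.        ]] [[-0.00317179 -0.55492084  0.83189711  1.17031932]
 [ 0.99988942  0.01032646  0.01070061 -0.00699268]
 [-0.01452854  0.83183906  0.55482672  0.4852336 ]
 [ 0.          0.          0.          1.        ]] ['pixels', 'intrinsics', 'pose']
top [[419.40832292   0.         314.94219529]
 [  0.         419.40832292 192.18848772]
 [  0.           0.           1.        ]] [[-0.01405886  0.99690933 -0.07729253  0.52706879]
 [-0.99978351 -0.01520097 -0.014208   -0.02327024]
 [-0.01533901  0.07707605  0.99690722  0.91626045]
 [ 0.          0.          0.          1.        ]] ['pixels', 'intrinsics', 'pose']
{'clock': 0.1, 'qpos': array([ 8.35446543e+01,  2.05868782e+01,  6.39572009e-01, -1.66308182e-02,
       -7.01368491e+01, -1.65078868e+01]), 'joint_vel': array([ 0.02249495, -0.14659033,  0.18511959,  0.12569044, -0.04289774,
        0.05858144]), 'effort': array([-1.41979683e-03, -5.84763801e+01,  2.94110727e+01,  6.95442751e+00,
       -3.17524020e-03,  1.63799214e-07]), 'position': array([0.26319701, 0.62110583, 0.23047014]), 'orientation': array([[ 9.20716876e-01, -3.90231014e-01, -4.36395376e-04],
       [-3.90231226e-01, -9.20715781e-01, -1.42876738e-03],
       [ 1.55753235e-04,  1.48578535e-03, -9.99998884e-01]]), 'force': array([ 0.10573957, -0.0076423 ,  0.56768358]), 'moment': array([-0.06057011,  0.00643513,  0.00720918]), 'grasp_force': 0.0, 'finger_gap': 0.08524342452661471}
```

View pics/top0.png

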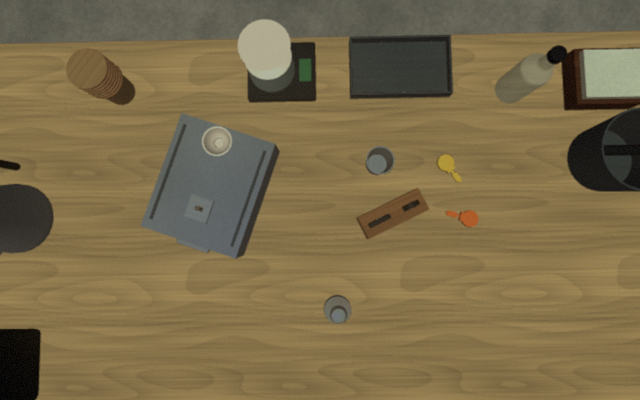

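View pics/scene0.png

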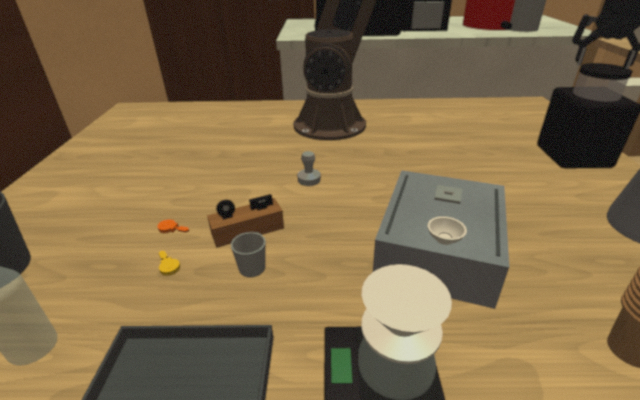

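Top view: box on the left with the lock plate at about (199,207). The stand is at (392,213), with a wide bow at (379,221) and a shorter one at (411,206). The scene view has the round bow at (226,207), on the -y side, so it is the (411,206) key in the top view.

```bash
cat > h.py <<'E'
import numpy as np,cv2
def ray(c,u,v):
    K=c["intrinsics"];P=c["pose"]
    d=np.array([(u-K[0,2])/K[0,0],-(v-K[1,2])/K[1,1],-1.]);return P[:3,3],P[:3,:3]@d
def onz(c,u,v,z):
    o,d=ray(c,u,v);return o+d*(z-o[2])/d[2]
def tri(c1,p1,c2,p2):
    o1,d1=ray(c1,*p1);o2,d2=ray(c2,*p2)
    s=np.linalg.lstsq(np.c_[d1,-d2],o2-o1,rcond=None)[0]
    a,b=o1+s[0]*d1,o2+s[1]*d2;return (a+b)/2,np.linalg.norm(a-b)
def blobs(im,mask,roi,amin=8):
    x0,y0,x1,y1=roi;m=np.zeros(mask.shape,np.uint8);m[y0:y1,x0:x1]=mask[y0:y1,x0:x1]
    n,l,st,ce=cv2.connectedComponentsWithStats(m);out=[]
    for i in range(1,n):
        if st[i,4]>=amin:
            r=cv2.minAreaRect(np.argwhere(l==i)[:,::-1].astype(np.float32));out.append((st[i,4],ce[i],r))
    return out
E
python3 - <<'E'
import pickle,numpy as np,cv2
from h import *
np.set_printoptions(precision=4,suppress=True)
d=pickle.load(open("cap0.pkl","rb"));T=d["top"];S=d["scene"]
for n,c,rs in(("top",T,[(350,180,440,245)]),("scene",S,[(200,185,295,250)])):
    g=c["pixels"].max(2)
    print(n)
    for r in rs:
        for b in blobs(g,(g<45).astype(np.uint8),r):print(b)
p=T["pixels"]
g=p.max(2)
print(g[200:216,190:210])
def crop(c,x0,y0,x1,y1,s):return cv2.resize(c["pixels"][y0:y1,x0:x1,::-1],None,fx=s,fy=s,interpolation=cv2.INTER_CUBIC)
a=crop(T,135,105,285,265,4);
b=np.zeros((600,800,3),np.uint8);b[:,:560]=cv2.resize(a,(560,600))
cv2.imwrite("pics/box.png",b[:,:560])
u=np.vstack([crop(T,350,180,440,245,4),np.zeros((5,360,3),np.uint8),crop(S,205,190,295,245,4)]);cv2.imwrite("pics/stand.png",u)
E
```

```text
top
(np.int32(20), array([415.  , 202.75]), ((414.6499938964844, 202.9500274658203), (2.8460497856140137, 6.957010269165039), 71.56504821777344))
(np.int32(21), array([405.8095, 207.    ]), ((405.75006103515625, 206.75003051757812), (3.535533905029297, 5.656853675842285), 45.0))
scene
(np.int32(181), array([260.779 , 202.4807]), ((260.9411926269531, 202.76473999023438), (10.186495780944824, 21.3431339263916), 75.96376037597656))
(np.int32(185), array([225.4757, 208.9297]), ((225.5, 209.0), (16.0, 15.0), 90.0))
[[115 116 116 117 117 118 115 118 121 114 115 113 115 115 115 117 112 115
  112 105]
 [113 115 115 114 114 117 117 116 115 116 115 117 117 118 112 114 115 114
  114 113]
 [116 114 116 113 115 116 112 116 116 115 117 113 114 116 116 117 115 116
  115 114]
 [118 114 115 117 114 113 113 115 115 113 115 116 116 114 113 115 118 118
  116 115]
 [114 116 116 115 117 111 113 112 113 113 115 116 117 117 115 116 117 114
  117 117]
 [116 114 114 115 118 108 103 105 108 111 114 115 109 114 114 114 114 115
  115 117]
 [116 114 116 113 110  93  85  89  96  96 105 109 112 114 112 115 111 112
  115 114]
 [114 115 113 113 103  84  76  94  84  72  82  88  95 108 117 113 115 112
  112 114]
 [115 115 116 110 103  86  82  94  87  69  63  60  71 101 114 117 114 116
  115 111]
 [116 115 113 106 102  94  85  79  78  74  60  58  83 108 116 117 116 118
  118 117]
 [117 119 116 115 114 105  99  97  95  87  71  73  92 111 113 116 114 115
  116 113]
 [117 114 119 118 118 118 113 109 108 104  92  94 103 114 115 117 114 114
  112 102]
 [114 117 116 114 119 118 116 118 118 116 110 106 110 115 114 116 115 116
  112  91]
 [115 113 113 113 117 117 115 116 117 118 117 115 116 117 115 116 115 115
  111  87]
 [116 114 113 112 111 114 115 113 117 118 115 117 117 113 115 114 116 112
  104  84]
 [119 115 114 114 114 113 111 111 113 115 111 115 116 116 113 118 119 111
   96  84]]
```

View pics/box.png

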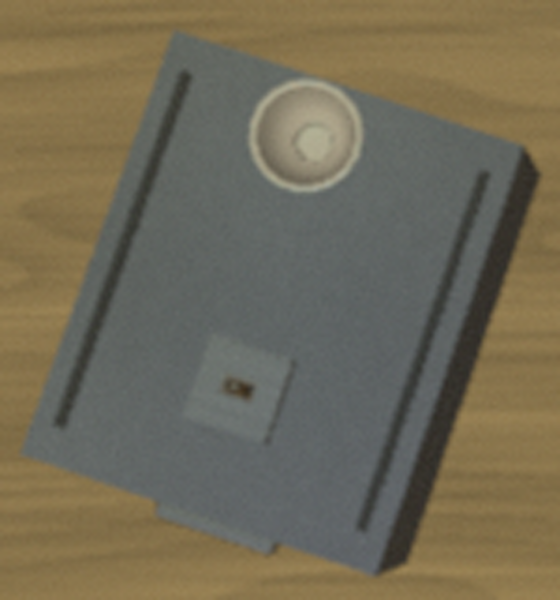

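View pics/stand.png

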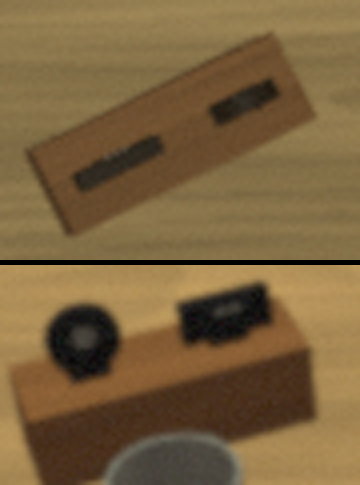

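The box crop shows two rails, the plate, and the dark slot at top-view pixel (198,208). The stand crop confirms the round bow is the right-hand one in the top view, around (411,206). Now the numbers.

```bash
python3 - <<'E'
import pickle,numpy as np,cv2
from h import *
np.set_printoptions(precision=4,suppress=True)
d=pickle.load(open("cap0.pkl","rb"));T=d["top"];S=d["scene"]
def up(c,k=4):return cv2.resize(c["pixels"],None,fx=k,fy=k,interpolation=cv2.INTER_CUBIC).astype(int)
def bl(mask,roi,amin):
    o=[]
    for a,ce,r in blobs(None,mask.astype(np.uint8),[4*t for t in roi],amin):
        f=lambda p:(np.array(p)+.5)/4-.5
        o.append((a/16,f(ce),f(cv2.boxPoints(r))))
    return o
t=up(T);s=up(S)
def rect(pts,z):
    q=np.array([onz(T,*p,z)[:2] for p in pts]);e=[q[1]-q[0],q[2]-q[1]];L=[np.linalg.norm(x) for x in e]
    e=e[np.argmax(L)];return q.mean(0),sorted(L),np.degrees(np.arctan2(e[1],e[0]))%180
kt=[b for b in bl(t.max(2)<62,(360,185,430,235),16*30)]
for b,z in zip(sorted(kt,key=lambda b:b[1][0]),(.072,.085)):print("bow top",b[0],b[1],rect(b[2],z),onz(T,*b[1],z-.01))
ks=bl(s.max(2)<50,(205,190,295,222),16*60)
for b in ks:print("bow scene",b[0],b[1])
kt.sort(key=lambda b:b[1][0]);ks.sort(key=lambda b:-b[1][0])
for a,b in zip(kt,ks):print("tri",tri(T,a[1],S,b[1]))
# stand: brown (incl. bows)
hsv=cv2.cvtColor(t.clip(0,255).astype(np.uint8),cv2.COLOR_RGB2HSV)
print("hsv stand/table",hsv[213*4,394*4],hsv[180*4,400*4])
m=(hsv[...,2]<112)
m=cv2.morphologyEx(m.astype(np.uint8),cv2.MORPH_CLOSE,np.ones((9,9)))
for b in bl(m,(350,184,436,245),16*300):print("stand",b[0],rect(b[2],.046))
# box rails
g=t.max(2)
for b in bl(g<78,(145,120,270,250),16*40):print("rail",b[0],b[1],rect(b[2],.09))
# slot
G=T["pixels"].max(2).astype(float);r=(slice(203,214),slice(191,206));w=np.clip(112-G[r],0,None);w[w<6]=0
yy,xx=np.mgrid[r];c=np.array([(w*xx).sum(),(w*yy).sum()])/w.sum();print("slot",c,onz(T,*c,.096),onz(T,*c,.09))
cv=np.cov(np.c_[xx.ravel(),yy.ravel()].T,aweights=w.ravel());ev,V=np.linalg.eigh(cv);print(ev,V[:,1])
# box top face
m=(hsv[...,0]>80)&(hsv[...,0]<130)&(g>85)
m=cv2.morphologyEx(m.astype(np.uint8),cv2.MORPH_CLOSE,np.ones((41,41)))
for b in bl(m,(135,105,290,270),16*3000):print("box",b[0],b[2],rect(b[2],.09))
# scene plate
gs=s.max(2);
import sys
G=S["pixels"].max(2);print(G[188:202,440:458])
E
```

```text
bow top 100.5625 [379.0392 220.382 ] (array([ 0.5343, -0.139 ]), [np.float64(0.009874940355544181), np.float64(0.04655060276485)], np.float64(115.1603821452721)) [ 0.534  -0.1403  0.062 ]
bow top 82.0 [410.4914 205.0215] (array([ 0.563 , -0.2002]), [np.float64(0.010539365202290653), np.float64(0.03418851128719398)], np.float64(115.62477925084593)) [ 0.5636 -0.202   0.075 ]
bow scene 196.6875 [260.7729 202.4002]
bow scene 198.75 [225.3953 208.9219]
tri (array([ 0.534 , -0.1408,  0.0595]), np.float64(0.00032304697092973284))
tri (array([ 0.5641, -0.2041,  0.0654]), np.float64(4.0611990944594456e-06))
hsv stand/table [ 15 143 105] [ 20 114 150]
stand 1626.4375 (array([ 0.5489, -0.1688]), [np.float64(0.05178626095672455), np.float64(0.14490335817186462)], np.float64(115.0546953601747))
rail 305.5625 [167.4785 171.1063] (array([0.6387, 0.2816]), [np.float64(0.007440321156389496), np.float64(0.19954914447523)], np.float64(160.77311823552506))
rail 286.75 [247.911  197.9427] (array([0.5823, 0.1209]), [np.float64(0.006931494476753386), np.float64(0.19989725356443017)], np.float64(160.5489759
[... 845 characters left out ...]
123 126 136 137 139 140]
 [139 137 136 134 122 105 100  96  95  96  98 105 116 129 132 137 142 137]
 [137 140 141 136 131 123 120 116 112 108 104 106 119 132 139 139 139 140]
 [138 138 137 140 142 139 134 133 133 132 126 124 129 135 137 142 138 138]
 [138 136 138 138 138 140 141 140 139 139 138 135 139 139 136 139 139 139]
 [124 127 127 133 134 136 138 139 137 140 139 137 142 138 138 138 142 139]
 [ 98 102 110 113 117 122 125 130 131 132 138 137 139 141 139 142 139 139]
 [ 81  80  85  87  92  96  98 103 110 114 118 122 123 125 131 133 134 137]
 [ 95  86  84  83  78  80  81  81  82  87  91  96  98 103 111 114 119 123]
 [110 108 102  97  97  91  90  87  83  82  82  81  80  86  86  87  92  93]]
```

Careful with the scale: shifts go in shares of 80 cm and turns go in shares of 90 degrees. That gives: 34 cm is 0.425, 32 cm is 0.4, 0.07 rad is 0.0446.

Call:
carry_out(steps=[[8.5, 0.04, 0.0425, 0, 0.0446], [8.5, 0.08, 0.085, 0, 0.0891], [8.5, 0.12, 0.1275, 0, 0.1337], [8.5, 0.16, 0.17, 0, 0.1783], [8.5, 0.2, 0.2125, 0, 0.2228], [8.5, 0.24, 0.255, 0, 0.2674], [8.5, 0.28, 0.2975, 0, 0.3119], [8.5, 0.32, 0.34, 0, 0.3565], [8.5, 0.36, 0.3825, 0, 0.4011], [8.5, 0.4, 0.425, 0, 0.4456]], force=80)

```text
clock: 1.1
position: [0.4254, 0.1817, 0.2313]
orientation: [[0.451, -0.893, 0.0], [-0.893, -0.451, 0.0], [-0.0, -0.0, -1.0]]
force: [0.3, 0.2, 0.7]
finger_gap: 0.0848
grasp_force: 0.0
```

```bash
cat > go.py <<'E'
from plant import *
import numpy as np,sys
def go(x,y,z,a):
    s=get_state();R=np.array(s["orientation"]);p=np.array(s["position"])
    d=R.T@(np.array([x,y,z])-p)*100
    ax=np.degrees(np.arctan2(R[1,0],R[0,0]));t=-np.radians((a-ax+180)%360-180)
    tilt=np.degrees(np.arccos(-R[2,2]))
    print("t",round(s["clock"],2),"p",p.round(4),"ang",round(ax,2),"tilt",round(tilt,2),"-> cm",d.round(2),"rad",round(t,3),"F",np.round(s["force"],1),"gap",round(s["finger_gap"],4),"gf",round(s["grasp_force"],1),"q",np.round(s["qpos"],0))
if __name__=="__main__":go(*map(float,sys.argv[1:5]))
E
python3 go.py .564 -.2038 .16 -64.7
```

```text
t 1.1 p [0.4254 0.1817 0.2313] ang -63.21 tilt 0.01 -> cm [40.66  5.    7.13] rad 0.026 F [0.3 0.2 0.7] gap 0.0848 gf 0.0 q [ 48.   0. -25.  -0. -65. -21.]
```

To row units: 40.6 cm is 0.5075, 36 cm is 0.45, 0.026 rad is 0.0166.

Call:
carry_out(steps=[[8.5, 0.0563, 0.0063, 0, 0.0064], [8.5, 0.1125, 0.0125, 0, 0.0127], [8.5, 0.1688, 0.02, 0, 0.0166], [8.5, 0.225, 0.0275, 0, 0.0166], [8.5, 0.2813, 0.0338, 0.0125, 0.0166], [8.5, 0.3375, 0.0413, 0.025, 0.0166], [8.5, 0.3938, 0.0488, 0.0375, 0.0166], [8.5, 0.45, 0.055, 0.0625, 0.0166], [8.5, 0.5075, 0.0625, 0.0875, 0.0166], [8.5, 0.5075, 0.0625, 0.0875, 0.0166]])

```text
clock: 2.1
position: [0.5635, -0.2051, 0.1569]
orientation: [[0.425, -0.905, -0.006], [-0.905, -0.425, 0.0], [-0.003, 0.006, -1.0]]
force: [-1.7, 0.5, -1.0]
finger_gap: 0.0851
grasp_force: 0.0
```

```bash
python3 go.py .564 -.2038 .051 -64.7; python3 - <<'E'
from plant import *
import cv2
a=[cv2.resize(capture(n)["pixels"][y:y+100,x:x+140,::-1],(700,500)) for n,x,y in(("scene",160,140),)]
cv2.imwrite("pics/pre.png",a[0])
E
```

```text
t 2.1 p [ 0.5635 -0.2051  0.1569] ang -64.83 tilt 0.36 -> cm [-0.06 -0.16 10.59] rad -0.002 F [-1.7  0.5 -1. ] gap 0.0851 gf 0.0 q [ -1.  17. -15.  -0. -59.  27.]
```

View pics/pre.png

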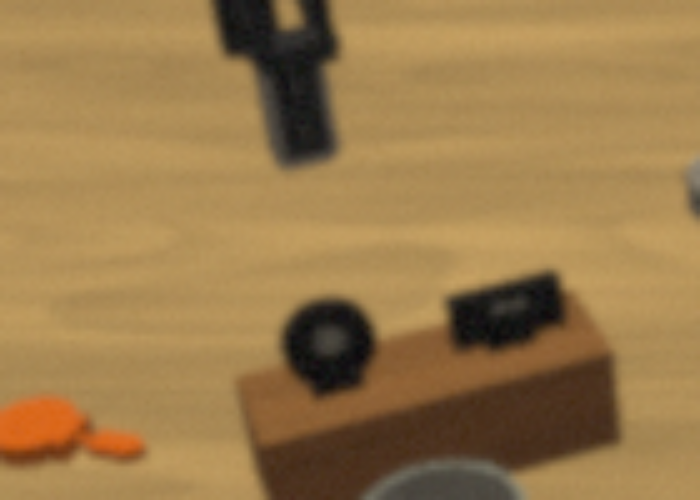

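The picture shows the front finger (crop 300,160) pointing down above the round bow (crop 328,340), with the descent path clear.

To row units: 8 cm is 0.1, 7 cm is 0.0875.

Call:
carry_out(steps=[[8.5, 0, 0, 0.0125, 0], [8.5, 0, 0, 0.0375, 0], [8.5, 0, 0, 0.0625, 0], [8.5, 0, 0, 0.0875, 0], [8.5, 0, 0, 0.1, 0], [8.5, 0, 0, 0.1, 0]])

```text
clock: 2.75
position: [0.5638, -0.1999, 0.0804]
orientation: [[0.431, -0.902, -0.002], [-0.902, -0.431, 0.0], [-0.001, 0.002, -1.0]]
force: [0.2, 0.1, 0.5]
finger_gap: 0.0847
grasp_force: 0.0
```

```bash
python3 go.py .564 -.2038 .051 -64.7
```

```text
t 2.75 p [ 0.5638 -0.1999  0.0804] ang -64.49 tilt 0.11 -> cm [0.36 0.15 2.94] rad 0.004 F [0.2 0.1 0.5] gap 0.0847 gf 0.0 q [ -1.  21. -20.  -0. -49.  26.]
```

To row units: 2.8 cm is 0.035, 2.5 cm is 0.0313.

Call:
carry_out(steps=[[8.5, 0, 0, 0, 0], [8.5, 0, 0, 0.0063, 0], [8.5, 0, 0, 0.0188, 0], [8.5, 0, 0, 0.0313, 0], [8.5, 0, 0, 0.035, 0], [8.5, 0, 0, 0.035, 0], [8.5, 0, 0, 0.035, 0]])

```text
clock: 3.45
position: [0.5647, -0.2011, 0.0532]
orientation: [[0.43, -0.903, -0.0], [-0.903, -0.43, -0.0], [-0.0, 0.0, -1.0]]
force: [-0.1, -0.2, 0.2]
finger_gap: 0.0847
grasp_force: 0.0
```

```bash
python3 go.py .564 -.2038 .051 -64.7
```

```text
t 3.45 p [ 0.5647 -0.2011  0.0532] ang -64.56 tilt 0.02 -> cm [0.21 0.18 0.22] rad 0.002 F [-0.1 -0.2  0.2] gap 0.0847 gf 0.0 q [ -1.  23. -21.   0. -45.  26.]
```

To row units: 0.2 cm is 0.0025, 0.18 cm is 0.0023, 0.002 rad is 0.0013.

Call:
carry_out(steps=[[8.5, 0.0025, 0.0023, 0.0019, 0.0013], [8.5, 0.0025, 0.0023, 0.0019, 0.0013], [3, 0.0025, 0.0023, 0.0019, 0.0013], [0.8, 0.0025, 0.0023, 0.0019, 0.0013], [0.5, 0.0025, 0.0023, 0.0019, 0.0013], [0.5, 0.0025, 0.0023, 0.0019, 0.0013], [0.5, 0.0025, 0.0023, 0.0019, 0.0013], [0.5, 0.0025, 0.0023, 0.0019, 0.0013]], force=80)

```text
clock: 4.25
position: [0.564, -0.2036, 0.052]
orientation: [[0.428, -0.904, 0.0], [-0.904, -0.428, -0.0], [0.0, -0.0, -1.0]]
force: [-0.8, 0.4, 1.4]
finger_gap: 0.0089
grasp_force: 78.0
```

```bash
python3 go.py .564 -.2038 .051 -64.7
```

```text
t 4.25 p [ 0.564  -0.2036  0.052 ] ang -64.67 tilt 0.02 -> cm [0.01 0.01 0.1 ] rad 0.001 F [-0.8  0.4  1.4] gap 0.0089 gf 78.0 q [ -1.  23. -21.   0. -45.  27.]
```

To row units: -12 cm is -0.15, -11 cm is -0.1375.

Call:
carry_out(steps=[[0.5, 0, 0, -0.0125, 0], [0.5, 0, 0, -0.0375, 0], [0.5, 0, 0, -0.0625, 0], [0.5, 0, 0, -0.0875, 0], [0.5, 0, 0, -0.1125, 0], [0.5, 0, 0, -0.1375, 0], [0.5, 0, 0, -0.15, 0], [0.5, 0, 0, -0.15, 0], [0.5, 0, 0, -0.15, 0]])

```text
clock: 5.15
position: [0.5635, -0.2034, 0.1713]
orientation: [[0.428, -0.904, -0.0], [-0.904, -0.428, 0.0], [-0.001, 0.0, -1.0]]
force: [-0.3, -1.3, -1.0]
finger_gap: 0.0086
grasp_force: 77.9
```

```bash
python3 go.py .563 .2175 .172 -109.3
```

```text
t 5.15 p [ 0.5635 -0.2034  0.1713] ang -64.69 tilt 0.04 -> cm [-38.07 -17.96  -0.05] rad 0.779 F [-0.3 -1.3 -1. ] gap 0.0086 gf 77.9 q [ -1.  16. -14.  -0. -60.  27.]
```

To row units: -38 cm is -0.475, -35 cm is -0.4375, 0.779 rad is 0.4959.

Call:
carry_out(steps=[[0.5, -0.0375, -0.0175, 0, 0.0382], [0.5, -0.0875, -0.0413, 0, 0.0891], [0.5, -0.1375, -0.065, 0, 0.1401], [0.5, -0.1875, -0.0888, 0, 0.191], [0.5, -0.2375, -0.1125, 0, 0.2419], [0.5, -0.2875, -0.1363, 0, 0.2928], [0.5, -0.3375, -0.1588, 0, 0.3438], [0.5, -0.3875, -0.1825, 0, 0.3947], [0.5, -0.4375, -0.2063, 0, 0.4456], [0.5, -0.475, -0.225, 0, 0.4959]])

```text
clock: 6.15
position: [0.5631, 0.219, 0.1703]
orientation: [[-0.333, -0.943, -0.002], [-0.943, 0.333, -0.001], [0.002, 0.001, -1.0]]
force: [0.6, -0.3, -0.5]
finger_gap: 0.0088
grasp_force: 77.9
```

Call:
carry_out(steps=[[0.5, 0, 0, 0, 0], [0.5, 0, 0, 0, 0], [0.5, 0, 0, 0, 0], [0.5, 0, 0, 0, 0]])

```text
clock: 6.55
position: [0.5639, 0.2157, 0.1714]
orientation: [[-0.331, -0.943, -0.001], [-0.943, 0.331, -0.0], [0.001, 0.0, -1.0]]
force: [-0.5, -0.3, -0.8]
finger_gap: 0.0082
grasp_force: 77.9
```

```bash
python3 go.py .563 .2175 .145 -109.3; python3 - <<'E'
from plant import *
import cv2,pickle,numpy as np
d={n:capture(n) for n in("scene","top")};pickle.dump(d,open("cap1.pkl","wb"))
s=d["scene"]["pixels"][110:230,380:520,::-1];t=d["top"]["pixels"][140:260,130:270,::-1]
cv2.imwrite("pics/lock1.png",np.vstack([cv2.resize(x,(560,300)) if 0 else cv2.resize(x,(350,300),interpolation=cv2.INTER_CUBIC) for x in(s,t)]))
E
```

```text
t 6.55 p [0.5639 0.2157 0.1714] ang -109.36 tilt 0.05 -> cm [-0.14  0.14  2.64] rad -0.001 F [-0.5 -0.3 -0.8] gap 0.0082 gf 77.9 q [ 39.  16. -13.  -0. -60. -59.]
```

View pics/lock1.png

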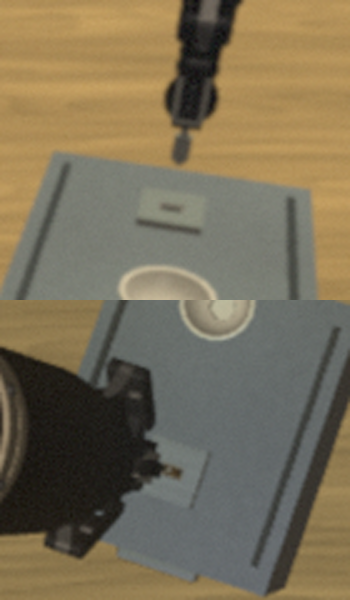

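The crop shows the key hanging upright in the fingers, tip at about scene px (452,174), above the slot at about (449,193). I'll check both against the calibration.

```bash
python3 - <<'E'
import pickle,numpy as np
from h import *
np.set_printoptions(precision=4,suppress=True)
d=pickle.load(open("cap0.pkl","rb"));e=pickle.load(open("cap1.pkl","rb"));T=d["top"];S=d["scene"]
def cen(c,x0,y0,x1,y1,th):
    G=c["pixels"].max(2).astype(float)[y0:y1,x0:x1];w=np.clip(th-G,0,None);w[w<6]=0
    yy,xx=np.mgrid[y0:y1,x0:x1];return np.array([(w*xx).sum(),(w*yy).sum()])/w.sum()
a=cen(T,191,203,206,214,112);b=cen(S,441,189,456,196,135)
print(a,b,tri(T,a,S,b),onz(S,*b,.096))
def proj(c,X):
    K=c["intrinsics"];P=c["pose"];q=P[:3,:3].T@(np.array(X)-P[:3,3]);return K[0,0]*q[0]/-q[2]+K[0,2],K[1,1]*-q[1]/-q[2]+K[1,2]
for z in(.1334,.1654,.1864):print(z,proj(e["scene"],[.5639,.2157,z]))
G=e["scene"]["pixels"].astype(int)
print(G[140:180,440:466].max(2)[::2])
E
```

```text
[198.6951 208.2924] [448.1548 192.8046] (array([0.5624, 0.2172, 0.0957]), np.float64(0.0001113864628851035)) [0.5629 0.217  0.096 ]
0.1334 (np.float64(450.9678440785729), np.float64(175.67176039971366))
0.1654 (np.float64(454.02216316071895), np.float64(159.90360156737017))
0.1864 (np.float64(456.1148086653577), np.float64(149.10015706485626))
[[171 171 174 175 173 173 171 172 167 154 121  76  58  46  36  34  24  23
   23  28  27  31  33  33  40  71]
 [182 186 185 181 185 182 179 161 131  93  68  70  72  54  37  32  26  35
   30  17  30  37  58  71  77 107]
 [195 193 191 192 189 183 159 111  57  40  61  71  72  49  25  27  37  40
   39  29  32  52  69  72  61  76]
 [188 185 180 182 179 156 110  55  34  42  64  74  62  33  33  32  33  32
   28  30  38  59  69  64  43  37]
 [176 181 180 177 172 136  80  40  30  55  71  70  54  29  27  22  34  34
   26  32  44  65  72  60  39  27]
 [170 171 169 171 164 129  75  36  38  59  71  69  49  35  28  33  33  30
   28  37  52  70  68  54  32  32]
 [172 169 174 173 164 138  88  49  40  67  74  63  44  25  39  38  40  22
   33  41  67  74  62  42 
[... 726 characters left out ...]
95 129 162
  176 178 177 176 175 175 176 175]
 [179 179 178 178 176 177 174 172 156 124  85  75  75  76  80 100 141 166
  175 177 177 177 176 180 179 179]
 [172 173 170 176 176 171 174 168 143 104  80  75  78  75  82 115 152 175
  180 182 181 181 180 182 180 181]
 [171 170 173 170 171 168 169 162 136  95  77  76  71  76  95 129 157 166
  168 165 166 171 170 169 170 167]
 [172 172 170 171 172 171 171 169 154 128 101  85  87 104 129 157 169 172
  173 174 172 170 174 171 173 172]
 [144 145 150 151 153 156 155 160 159 158 150 146 149 162 168 173 171 176
  175 174 176 172 173 174 172 173]
 [128 127 126 126 129 125 127 126 128 133 133 138 140 141 146 152 152 158
  155 162 162 167 167 171 173 174]]
```

To row units: 3.4 cm is 0.0425, 3.2 cm is 0.04.

Call:
carry_out(steps=[[0.5, -0.0013, 0.0015, 0.0063, 0], [0.5, -0.0013, 0.0015, 0.0188, 0], [0.5, -0.0013, 0.0015, 0.0313, 0], [0.5, -0.0013, 0.0015, 0.04, 0], [0.5, -0.0013, 0.0015, 0.0425, 0], [0.5, -0.0013, 0.0015, 0.0425, 0], [0.5, -0.0013, 0.0015, 0.0425, 0], [0.5, -0.0013, 0.0015, 0.0425, 0]])

```text
clock: 7.45
position: [0.5635, 0.2184, 0.1382]
orientation: [[-0.33, -0.944, 0.001], [-0.944, 0.33, 0.0], [-0.001, -0.0, -1.0]]
force: [-1.0, -0.2, -0.8]
finger_gap: 0.0092
grasp_force: 77.9
```

```bash
python3 go.py .5628 .2173 .124 -109.3
```

```text
t 7.45 p [0.5635 0.2184 0.1382] ang -109.3 tilt 0.04 -> cm [0.12 0.03 1.42] rad 0.0 F [-1.  -0.2 -0.8] gap 0.0092 gf 77.9 q [ 40.  18. -16.   0. -56. -59.]
```

To row units: 0.8 cm is 0.01, 0.06 cm is 0.0008.

Call:
carry_out(steps=[[0.5, 0.0008, 0.0004, 0.0025, 0], [0.5, 0.0008, 0.0004, 0.005, 0], [0.5, 0.0008, 0.0004, 0.0075, 0], [0.5, 0.0008, 0.0004, 0.01, 0], [0.5, 0.0008, 0.0004, 0.01, 0]])

```text
clock: 7.95
position: [0.5626, 0.2176, 0.1294]
orientation: [[-0.331, -0.944, -0.001], [-0.944, 0.331, -0.0], [0.001, 0.0, -1.0]]
force: [0.2, -1.1, -0.1]
finger_gap: 0.0091
grasp_force: 77.9
```

```bash
python3 go.py .5628 .2173 .124 -109.3
```

```text
t 7.95 p [0.5626 0.2176 0.1294] ang -109.31 tilt 0.04 -> cm [ 0.02 -0.03  0.54] rad -0.0 F [ 0.2 -1.1 -0.1] gap 0.0091 gf 77.9 q [ 40.  19. -16.  -0. -55. -59.]
```

To row units: 0.5 cm is 0.0063, 0.45 cm is 0.0056.

Call:
carry_out(steps=[[0.5, 0, 0, 0.0019, 0], [0.5, 0, 0, 0.0038, 0], [0.5, 0, 0, 0.0056, 0], [0.5, 0, 0, 0.0063, 0], [0.5, 0, 0, 0.0063, 0]])

```text
clock: 8.45
position: [0.5627, 0.2177, 0.1247]
orientation: [[-0.331, -0.944, -0.0], [-0.944, 0.331, -0.0], [0.0, 0.0, -1.0]]
force: [0.0, 0.4, 0.1]
finger_gap: 0.0089
grasp_force: 77.9
```

```bash
python3 go.py .5628 .2173 .120 -109.3
```

```text
t 8.45 p [0.5627 0.2177 0.1247] ang -109.31 tilt 0.01 -> cm [ 0.03 -0.02  0.47] rad -0.0 F [0.  0.4 0.1] gap 0.0089 gf 77.9 q [ 40.  19. -17.  -0. -54. -59.]
```

To row units: 0.4 cm is 0.005, 0.3 cm is 0.0038.

Call:
carry_out(steps=[[0.5, 0, 0, 0.0013, 0], [0.5, 0, 0, 0.0025, 0], [0.5, 0, 0, 0.0038, 0], [0.5, 0, 0, 0.005, 0], [0.5, 0, 0, 0.005, 0]])

```text
clock: 8.95
position: [0.5626, 0.2177, 0.1206]
orientation: [[-0.331, -0.944, -0.0], [-0.944, 0.331, -0.0], [0.0, 0.0, -1.0]]
force: [-0.2, 0.5, 0.3]
finger_gap: 0.0089
grasp_force: 77.9
```

To row units: 0.2 cm is 0.0025, 0.1 cm is 0.0013.

Call:
carry_out(steps=[[0.5, 0, 0, 0.0013, 0], [0.5, 0, 0, 0.0025, 0], [0.5, 0, 0, 0.0025, 0]])

```text
clock: 9.25
position: [0.5627, 0.2177, 0.1186]
orientation: [[-0.331, -0.944, -0.0], [-0.944, 0.331, -0.0], [0.0, 0.0, -1.0]]
force: [0.1, -0.3, -0.1]
finger_gap: 0.0091
grasp_force: 77.9
```

To row units: 0.1 cm is 0.0013, 0.05 cm is 0.0006.

Call:
carry_out(steps=[[0.5, 0, 0, 0.0006, 0], [0.5, 0, 0, 0.0013, 0], [0.5, 0, 0, 0.0013, 0]])

```text
clock: 9.55
position: [0.5627, 0.2177, 0.1178]
orientation: [[-0.331, -0.944, -0.0], [-0.944, 0.331, -0.0], [0.0, 0.0, -1.0]]
force: [0.6, -0.4, 0.5]
finger_gap: 0.0088
grasp_force: 77.9
```

To row units: 0.1 cm is 0.0013, 0.05 cm is 0.0006.

Call:
carry_out(steps=[[0.5, 0, 0, 0.0006, 0], [0.5, 0, 0, 0.0013, 0], [0.5, 0, 0, 0.0013, 0]])

```text
clock: 9.85
position: [0.5629, 0.2175, 0.1171]
orientation: [[-0.331, -0.944, 0.0], [-0.944, 0.331, -0.0], [0.0, -0.0, -1.0]]
force: [0.6, -1.9, 3.3]
finger_gap: 0.0087
grasp_force: 78.4
```

To row units: 0.1 cm is 0.0013, 0.05 cm is 0.0006.

Call:
carry_out(steps=[[0.5, 0, 0, 0.0006, 0], [0.5, 0, 0, 0.0013, 0], [0.5, 0, 0, 0.0013, 0]])

```text
clock: 10.15
position: [0.563, 0.2176, 0.1167]
orientation: [[-0.33, -0.944, 0.001], [-0.944, 0.33, -0.0], [-0.0, -0.001, -1.0]]
force: [-2.2, -1.6, 7.6]
finger_gap: 0.0088
grasp_force: 79.4
```

To row units: -0.25 cm is -0.0031, -0.1 cm is -0.0013.

Call:
carry_out(steps=[[0.5, -0.0013, 0, 0.0008, 0], [0.5, -0.0031, 0, 0.0013, 0], [0.5, -0.0031, 0, 0.0013, 0], [0.5, 0, 0, 0.0013, 0], [0.5, 0.0031, 0, 0.0013, 0], [0.5, 0.0031, 0, 0.0013, 0], [0.5, 0, 0, 0.0013, 0], [0.5, 0, 0, 0.0013, 0]])

```text
clock: 10.95
position: [0.5624, 0.2167, 0.1147]
orientation: [[-0.33, -0.944, -0.001], [-0.944, 0.33, -0.002], [0.003, 0.0, -1.0]]
force: [-1.0, -4.9, 4.8]
finger_gap: 0.0087
grasp_force: 78.7
```

To row units: 0.1 cm is 0.0013, 0.05 cm is 0.0006.

Call:
carry_out(steps=[[0.5, 0, 0, 0.0006, 0], [0.5, 0, 0, 0.0013, 0], [0.5, 0, 0, 0.0013, 0]])

```text
clock: 11.25
position: [0.562, 0.2165, 0.1132]
orientation: [[-0.331, -0.944, -0.002], [-0.944, 0.331, -0.002], [0.003, 0.001, -1.0]]
force: [-1.2, -6.0, 2.8]
finger_gap: 0.009
grasp_force: 78.6
```

Call:
carry_out(steps=[[0.5, 0, 0, 0.0006, 0], [0.5, 0, 0, 0.0013, 0], [0.5, 0, 0, 0.0013, 0]])

```text
clock: 11.55
position: [0.5619, 0.2165, 0.1122]
orientation: [[-0.331, -0.944, -0.002], [-0.944, 0.331, -0.002], [0.003, 0.001, -1.0]]
force: [-0.5, -5.4, 1.5]
finger_gap: 0.0088
grasp_force: 78.6
```

Call:
carry_out(steps=[[0.5, 0, 0, 0.0006, 0], [0.5, 0, 0, 0.0013, 0], [0.5, 0, 0, 0.0013, 0]])

```text
clock: 11.85
position: [0.562, 0.2165, 0.1112]
orientation: [[-0.331, -0.944, -0.002], [-0.944, 0.331, -0.002], [0.003, 0.001, -1.0]]
force: [-0.8, -5.5, 4.2]
finger_gap: 0.0088
grasp_force: 78.6
```

To row units: 0.1 cm is 0.0013, 0.05 cm is 0.0006.

Call:
carry_out(steps=[[0.5, 0, 0, 0.0006, 0], [0.5, 0, 0, 0.0013, 0], [0.5, 0, 0, 0.0013, 0]])

```text
clock: 12.15
position: [0.5622, 0.2166, 0.1106]
orientation: [[-0.331, -0.944, -0.002], [-0.944, 0.331, -0.002], [0.003, 0.001, -1.0]]
force: [-0.8, -5.4, 4.2]
finger_gap: 0.0086
grasp_force: 78.6
```

To row units: 0.1 cm is 0.0013, 0.05 cm is 0.0006.

Call:
carry_out(steps=[[0.5, 0, 0, 0.0006, 0], [0.5, 0, 0, 0.0013, 0], [0.5, 0, 0, 0.0013, 0]])

```text
clock: 12.45
position: [0.5624, 0.2167, 0.1103]
orientation: [[-0.33, -0.944, -0.001], [-0.944, 0.33, -0.002], [0.002, 0.0, -1.0]]
force: [-3.2, -5.9, 9.6]
finger_gap: 0.0088
grasp_force: 79.7
```

To row units: -0.25 cm is -0.0031, 0.1 cm is 0.0013.

Call:
carry_out(steps=[[0.5, 0.0013, 0, 0.0006, 0], [0.5, 0.0031, 0, 0.0013, 0], [0.5, 0.0031, 0, 0.0013, 0], [0.5, 0, 0, 0.0013, 0], [0.5, -0.0031, 0, 0.0013, 0], [0.5, -0.0031, 0, 0.0013, 0], [0.5, 0, 0, 0.0013, 0], [0.5, 0, 0, 0.0013, 0]])

```text
clock: 13.25
position: [0.5627, 0.218, 0.1087]
orientation: [[-0.331, -0.944, -0.0], [-0.944, 0.331, 0.001], [-0.0, 0.0, -1.0]]
force: [-1.4, 0.3, 3.7]
finger_gap: 0.009
grasp_force: 78.3
```

To row units: 0.1 cm is 0.0013, 0.05 cm is 0.0006.

Call:
carry_out(steps=[[0.5, 0, 0, 0.0006, 0], [0.5, 0, 0, 0.0013, 0], [0.5, 0, 0, 0.0013, 0]])

```text
clock: 13.55
position: [0.5631, 0.218, 0.1082]
orientation: [[-0.33, -0.944, 0.001], [-0.944, 0.33, 0.0], [-0.0, -0.001, -1.0]]
force: [-0.9, -0.8, 5.1]
finger_gap: 0.0095
grasp_force: 78.8
```

To row units: 0.1 cm is 0.0013, 0.05 cm is 0.0006.

Call:
carry_out(steps=[[0.5, 0, 0, 0.0006, 0], [0.5, 0, 0, 0.0013, 0], [0.5, 0, 0, 0.0013, 0]])

```text
clock: 13.85
position: [0.5632, 0.2181, 0.1077]
orientation: [[-0.33, -0.944, 0.001], [-0.944, 0.33, 0.0], [-0.001, -0.001, -1.0]]
force: [-2.2, -0.9, 8.1]
finger_gap: 0.009
grasp_force: 79.4
```

To row units: -0.28 cm is -0.0035, 0.1 cm is 0.0013.

Call:
carry_out(steps=[[0.5, 0.0013, 0, 0.0006, 0], [0.5, 0.0035, 0, 0.0013, 0], [0.5, 0.0035, 0, 0.0013, 0], [0.5, 0, 0, 0.0013, 0], [0.5, -0.0035, 0, 0.0013, 0], [0.5, -0.0035, 0, 0.0013, 0], [0.5, 0, 0, 0.0013, 0], [0.5, 0, 0, 0.0013, 0]])

```text
clock: 14.65
position: [0.563, 0.2182, 0.106]
orientation: [[-0.331, -0.944, 0.001], [-0.944, 0.331, 0.001], [-0.001, -0.0, -1.0]]
force: [-1.5, 0.9, 3.3]
finger_gap: 0.0086
grasp_force: 78.5
```

To row units: 0.1 cm is 0.0013, 0.05 cm is 0.0006.

Call:
carry_out(steps=[[0.5, 0, 0, 0.0006, 0], [0.5, 0, 0, 0.0013, 0], [0.5, 0, 0, 0.0013, 0]])

```text
clock: 14.95
position: [0.5632, 0.2182, 0.105]
orientation: [[-0.33, -0.944, 0.001], [-0.944, 0.33, 0.001], [-0.001, -0.001, -1.0]]
force: [-0.0, 1.7, 3.8]
finger_gap: 0.0088
grasp_force: 78.5
```

Call:
carry_out(steps=[[0.5, 0, 0, 0.0006, 0], [0.5, 0, 0, 0.0013, 0], [0.5, 0, 0, 0.0013, 0]])

```text
clock: 15.25
position: [0.5632, 0.2182, 0.1041]
orientation: [[-0.33, -0.944, 0.001], [-0.944, 0.33, 0.001], [-0.001, -0.001, -1.0]]
force: [-1.0, 1.8, 4.9]
finger_gap: 0.0089
grasp_force: 78.9
```

To row units: 0.1 cm is 0.0013, 0.05 cm is 0.0006.

Call:
carry_out(steps=[[0.5, 0, 0, 0.0006, 0], [0.5, 0, 0, 0.0013, 0], [0.5, 0, 0, 0.0013, 0]])

```text
clock: 15.55
position: [0.5632, 0.2182, 0.1032]
orientation: [[-0.33, -0.944, 0.001], [-0.944, 0.33, 0.001], [-0.001, -0.001, -1.0]]
force: [-0.7, 1.3, 6.6]
finger_gap: 0.0088
grasp_force: 78.9
```

To row units: 0.1 cm is 0.0013, 0.05 cm is 0.0006.

Call:
carry_out(steps=[[0.5, 0, 0, 0.0006, 0], [0.5, 0, 0, 0.0013, 0], [0.5, 0, 0, 0.0013, 0]])

```text
clock: 15.85
position: [0.5631, 0.2181, 0.1021]
orientation: [[-0.33, -0.944, 0.001], [-0.944, 0.33, 0.001], [-0.001, -0.001, -1.0]]
force: [-0.8, 1.2, 5.2]
finger_gap: 0.0086
grasp_force: 78.8
```

To row units: 0.1 cm is 0.0013, 0.05 cm is 0.0006.

Call:
carry_out(steps=[[0.5, 0, 0, 0.0006, 0], [0.5, 0, 0, 0.0013, 0], [0.5, 0, 0, 0.0013, 0]])

```text
clock: 16.15
position: [0.5632, 0.2182, 0.102]
orientation: [[-0.33, -0.944, 0.001], [-0.944, 0.33, 0.001], [-0.001, -0.001, -1.0]]
force: [-2.6, 0.7, 12.2]
finger_gap: 0.009
grasp_force: 79.9
```

To row units: 0.48 rad is 0.3056.

Call:
carry_out(steps=[[0.5, 0, 0, 0, 0], [0.5, 0, 0, 0, 0.0509], [0.5, 0, 0, 0, 0.1019], [0.5, 0, 0, 0, 0.1528], [0.5, 0, 0, 0, 0.2037], [0.5, 0, 0, 0, 0.2546], [0.5, 0, 0, 0, 0.3056], [0.5, 0, 0, 0, 0.3056]], force=100)

```text
clock: 16.95
position: [0.5631, 0.2181, 0.1019]
orientation: [[-0.731, -0.683, 0.001], [-0.683, 0.731, 0.0], [-0.001, -0.0, -1.0]]
force: [-4.7, 0.5, 12.0]
finger_gap: 0.0087
grasp_force: 97.8
```

```bash
python3 go.py .5632 .2182 .101 -109.3;python3 -c "
from plant import *;print(get_state()['moment'])"
```

```text
t 16.95 p [0.5631 0.2181 0.1019] ang -136.93 tilt 0.07 -> cm [-0.02  0.    0.09] rad -0.482 F [-4.7  0.5 12. ] gap 0.0087 gf 97.8 q [ 40.  20. -18.   0. -52. -87.]
[0.31492366 1.43811091 0.06289946]
```

To row units: 0.9 rad is 0.573.

Call:
carry_out(steps=[[0.5, 0, 0, 0, 0.0637], [0.5, 0, 0, 0, 0.1273], [0.5, 0, 0, 0, 0.191], [0.5, 0, 0, 0, 0.2546], [0.5, 0, 0, 0, 0.3183], [0.5, 0, 0, 0, 0.382], [0.5, 0, 0, 0, 0.4456], [0.5, 0, 0, 0, 0.5093], [0.5, 0, 0, 0, 0.573], [0.5, 0, 0, 0, 0.573]])

```text
clock: 17.95
position: [0.563, 0.2178, 0.1019]
orientation: [[-0.989, 0.148, 0.001], [0.148, 0.989, -0.0], [-0.001, 0.0, -1.0]]
force: [-3.5, -1.2, 12.9]
finger_gap: 0.0083
grasp_force: 98.0
```

```bash
python3 go.py .5632 .2182 .101 -109.3;python3 -c "
from plant import *;print(get_state()['moment'])"
```

```text
t 17.95 p [0.563  0.2178 0.1019] ang 171.47 tilt 0.05 -> cm [-0.02  0.05  0.09] rad -1.383 F [-3.5 -1.2 12.9] gap 0.0083 gf 98.0 q [  40.   20.  -18.    0.  -52. -138.]
[-0.12555702  1.44641982  0.06741107]
```

To row units: 0.3 rad is 0.191.

Call:
carry_out(steps=[[0.5, 0, 0, 0, 0.0509], [0.5, 0, 0, 0, 0.1019], [0.5, 0, 0, 0, 0.1528], [0.5, 0, 0, 0, 0.191], [0.5, 0, 0, 0, 0.191], [0.5, 0, 0, 0, 0.191]])

```text
clock: 18.55
position: [0.563, 0.2176, 0.102]
orientation: [[-0.902, 0.431, 0.001], [0.431, 0.902, -0.0], [-0.001, 0.0, -1.0]]
force: [-4.0, 0.2, 11.9]
finger_gap: 0.0085
grasp_force: 98.0
```

```bash
python3 go.py .5632 .2182 .101 -109.3;python3 -c "
from plant import *;print(get_state()['moment'])"
```

```text
t 18.55 p [0.563  0.2176 0.102 ] ang 154.47 tilt 0.05 -> cm [0.   0.06 0.1 ] rad -1.68 F [-4.   0.2 11.9] gap 0.0085 gf 98.0 q [  40.   20.  -18.    0.  -52. -155.]
[-0.39880611  1.39334394  0.05113351]
```

To row units: 0.05 rad is 0.0318.

Call:
carry_out(steps=[[0.5, 0, 0, 0, 0.0318], [0.5, 0, 0, 0, 0.0637], [0.5, 0, 0, 0, 0.0637], [0.5, 0, 0, 0, 0.0637]])

```text
clock: 18.95
position: [0.5629, 0.2175, 0.102]
orientation: [[-0.855, 0.519, 0.001], [0.519, 0.855, -0.0], [-0.001, -0.0, -1.0]]
force: [-3.9, -0.2, 13.1]
finger_gap: 0.0083
grasp_force: 98.1
```

```bash
python3 go.py .5632 .2182 .101 -109.3; python3 - <<'E'
from plant import *
import cv2,numpy as np
print(get_state()['moment'])
a=[cv2.resize(capture(n)["pixels"][y:y+75,x:x+100,::-1],(600,450),interpolation=cv2.INTER_CUBIC) for n,x,y in(("scene",400,140),)]
cv2.imwrite("pics/end.png",a[0])
E
```

```text
t 18.95 p [0.5629 0.2175 0.102 ] ang 148.75 tilt 0.04 -> cm [0.01 0.07 0.1 ] rad -1.779 F [-3.9 -0.2 13.1] gap 0.0083 gf 98.1 q [  40.   20.  -18.    0.  -52. -161.]
[-0.37341655  1.46743453  0.27174922]
```

View pics/end.png

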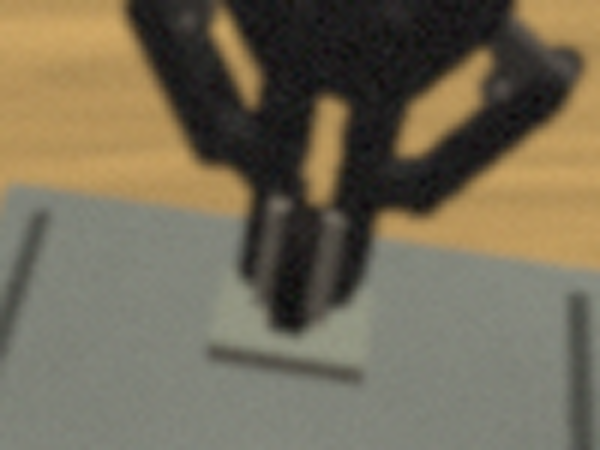

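The picture shows the key edge-on between the fingers, its shoulder down on the plate at crop (290,325). The twist moment jumped to 0.27 N m, which means the lock is at its stop. I'll hold briefly to check it's steady, then hand in.

To row units: 0.02 rad is 0.0127.

Call:
carry_out(steps=[[0.5, 0, 0, 0, 0.0127], [0.5, 0, 0, 0, 0.0127], [0.5, 0, 0, 0, 0.0127], [0.5, 0, 0, 0, 0.0127]])

```text
clock: 19.4
position: [0.5628, 0.2175, 0.1019]
orientation: [[-0.845, 0.535, 0.0], [0.535, 0.845, -0.001], [-0.001, -0.0, -1.0]]
force: [-4.1, -1.0, 13.2]
finger_gap: 0.0083
grasp_force: 98.1
```

```bash
python3 go.py .5632 .2182 .101 -109.3; python3 -c "
from plant import *;m=get_state()['moment'];print(m)
if m[2]>.15: print(close_job())"
```

```text
t 19.4 p [0.5628 0.2175 0.1019] ang 147.63 tilt 0.04 -> cm [0.   0.08 0.09] rad -1.799 F [-4.1 -1.  13.2] gap 0.0083 gf 98.1 q [  40.   20.  -18.    0.  -52. -162.]
[-0.31388501  1.66737852  0.34317874]
the job is handed in; nothing more can be done
None
```

The job is handed in: the round key went fully home, was turned clockwise until the twist rose sharply at the stop, and is still gripped and held there; the verdict was not shown.

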